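# Fit a tubular lamp into a restored brass picture light

## Task

Three tubular lamps lie on the bench; fit the middle-length one into the brass picture light that lies on its back. Hold the lamp sloping, push its lower end against the spring contact to press it in, then tip the other end down inside the fixed end block, so that the lamp lies level and fully home in its bay, held by the spring, and let go.

Things in the scene. Friction and masses are not known exactly. Their poses are not given: they have to be found in the camera images.
- lamp: Middle one in length of three tubular lamps (80, 120, 160 mm) lying side by side, in any order, on the robot's left. White tube 26 mm thick, square 28 mm aluminium collar near each end, brass caps 18 mm wide, 6 mm long at the tips; 120 mm long overall, ends alike, about 90 g. Origin: middle of its axis, 14 mm above the bench at the start. y runs along it, z up at the start. Grip across its middle.
- bay (a point): Where the fitted lamp's middle belongs in the brass picture light (fixed, on the robot's right): 42 mm above the bench. y runs along the bay from spring contact (-y) to fixed end block (+y), z up. Saddles at y -80 to -36 and 36 to 60 mm, floor 14 mm below this point, carry the collars between cheeks 38 mm apart, as high as this point. Between the saddles: free to 34 mm below it, room for fingers.
- end_block (a point): Middle of the top inner edge of the fixed end block, a brass block 48 mm wide: at y = +60 mm in the bay's frame, 14 mm above the bay's axis. A lamp sloping by about 20 degrees, its +y end raised, clears it; with the lower end (on the axis) pushed to about y = -66 mm it tips down free of the block. The spring then pushes it against the block.
- contact (a joint): Travel of the spring contact towards -y of the bay, in m: 0 free, 0.012 with the lamp fitted, 0.024 fully pressed. A copper disc 21 mm wide on the bay's axis, its face at y = -48 mm when free. Force 1 N when free plus 0.2 N per mm (3.4 N with the lamp fitted). Its brass housing behind, from y = -80 mm, rises 14 mm above the axis.
Mind the look-alikes: they are no part of the job. Leave any green or red look-alike of the lamp alone.

How it is judged (in metres and radians):
On the way:
1. the sloping lamp, in the bay, presses the spring contact in by more than 8 mm, its other end still raised (slope over 5 degrees) (value of joint contact above 0.008 m and distance between lamp and bay below 0.06 m and (angle between lamp's own y axis and vertical below 1.483 rad or angle between lamp's own y axis and vertical above 1.658 rad)), for 0.1 s.
At the end, for the whole second after the job is handed in: The 120 mm lamp lies at rest in the bay: its middle within 10 mm across, 6 mm along and 6 mm in height of the bay point, in line with the bay within 8.5 degrees, and the spring contact pressed in by 6 to 18 mm against it (x of lamp in the frame of bay between -0.01 and 0.01 m and y of lamp in the frame of bay between -0.006 and 0.006 m and z of lamp in the frame of bay between -0.006 and 0.006 m and angle between the y axis of lamp and the y axis of bay, either way round below 0.15 rad and value of joint contact between 0.006 and 0.018 m and linear speed of lamp below 0.02 m/s); the robot touches nothing.
It also fails if it takes over 42 s, if anything falls off the work surface, if the arm or the gripper's body presses on something with over 40 N, if the wrist force passes 120 N, or if a joint passes its speed limit or range.

## Robot

A 6-joint arm with a two-finger parallel gripper is mounted at the origin on the work surface. World frame = base frame: x ahead of the robot, y to its left, z up, the work surface at z = 0. Lengths are in m, angles in degrees, forces in N, time in s.
With the tool pointing down it reaches from about 0.4 to 0.825 m from the base axis. Payload 7 kg.
Tool frame: the origin (TCP) lies at the very end of the fingers, on their centre line; the grasp point (between the pads) lies 19 mm behind it; z points along the fingers, y is the line along which they close (so a half turn about z gives the same grasp; the last joint's range is limited). The gripper opens to 88 mm and grips with 3 to 60 N. Pads are 19 mm wide; open, the fingers measure 130 mm over their backs; the gripper's body (78 mm by 193 mm) begins 47 mm behind the grasp point.
Start: joints at [88.757, 20.546, 0.682, 0, -70.136, -16.507], TCP at [0.206, 0.643, 0.227] pointing down, gripper open.
Joint ranges: [-176.03, 176.03], [-82.01, 121.73], [-58.28, 71.71], [-173.87, 95.51], [-174.79, -0.11], [-173.66, 173.66]. Speed limits (degrees/s): [136.94, 136.94, 172.46, 180, 180, 180].

## Interface

Orientations are given as [roll, pitch, yaw] about the fixed x, y, z axes, in that order (R = Rz(yaw) Ry(pitch) Rx(roll)).
In Python, from plant import r gives the robot as it stands. The module is installed in compiled form; this text tells all that it offers.
- The arm moves only by the tool jog_arm, never from a script. Its arguments are lists of equal length, an entry for each row: "travel": the shift along the tool's x, y, z each as a share of 50 cm, from -1 to 1, a list of three; "dr": the turn, a rotation vector about the tool's x, y, z each as a share of 360 degrees, from -1 to 1, a list of three; "claw": the opening, from 0 (shut) to 1 (fully open). A call has exactly 10 rows; each row is the pose to reach, as a shift and turn from the pose commanded when the call began, along the tool's axes at that moment, turning the shorter way round; what a row does not reach only later rows make up. A row lasts 1/8 s, in which the tool goes at most 62.5 mm and 10.7 degrees, less where a joint would pass 70% of its speed; a pose out of reach is approached as far as the arm can. A call with a number of a shift or a turn outside -1 to 1 is refused whole. A call with a gripper value outside its range is refused whole. The fingers move at their own pace and stop on an object; "newtons" is the grip in N (left out, the last holds). Time passes only in rows, so rows that repeat a pose let the fingers close, or fill a call up. It gives the time, the measured TCP pose, the force, the opening and the grip force at its end, in the units of the state.
- r.get_state(): the state, without advancing time (a new reading comes with each control period).
- r.capture(name): name is "scene" or "top"; returns a dict with "pixels" (420x560x3 uint8, red, green, blue), "range_z" (420x560 float32, m along the optical axis (not along the pixel's ray), 0 where there is no reading), "fx", "fy", "cx", "cy" (pixels), "position" and "attitude" of the camera in the world. Camera axes: x right, y up, looking along -z (the intrinsics and any distortion apply to the point x, -y, -z); pixel columns grow to the right and rows downward; lengths in m; the calibration is good to about 2 mm. A picture is of the moment at which its call begins.
- r.close_job(): hands the job in; it is judged then, once.
Trained networks look in the newest picture that a camera, given by its name, has taken for a name from the list of things; names that differ only in an ending like _2 or _b are one class to them, and where a whole thing is asked for, a point or a joint stands for the part that bears it (a point fixed in the world has none). Each returns a list of dicts, best first, with "conf" (0 to 1); they miss things now and then, are a little off and sometimes report something else, mostly with a low value. They report only what shows in the picture. A call takes as long as a camera call. They do not tell look-alikes from the thing itself.
- r.boxes_of(name, camera): "extent" ([left, top, right, bottom] in pixels, round what is visible of it).
- r.regions_of(name, camera): "pixels" (420x560 bool, what is visible of it) and "extent" ([left, top, right, bottom] in pixels, round what is visible of it).
- r.tip_of(name, camera): "at" ([column, row] in pixels: a listed point, or the origin of a listed thing).
The state is a dict: "time_s": time; "joints": joint angles; "qd": joint speeds; "joint_torque": joint torques, N m; "tcp_pos": TCP position; "eef_rot": TCP orientation; "contact_force": force on the tool from outside, world axes, zero at the start; "moment": the same for the moment, N m; "gripper_width": finger opening in m; "gripper_force": force on a finger pad.
Only numpy, scipy, OpenCV 4.12 (cv2) and the standard library are available. Lean on these libraries where they do the work, as an engineer would, in place of code of your own. Each camera call takes 0.05 s, during which the arm holds its last target. There are 200 camera calls.

## Working session

There is one attempt and no reset: what is moved stays moved. The work goes in short steps, Python scripts to look and compute and a tool call to move; the robot and the scene stay as the last step left them, time stands still between calls to the robot, and variables do not carry over. Pictures are saved under pics/ and viewed, at most 10 in all, crops included, and the job is handed in when it is done.

Besides the shell and the picture viewer there is one more tool, called after "Call:" in YAML: its name, and indented under it one key for each argument. jog_arm: Moves the arm, as the interface text tells. Its arguments: {"type":"object","properties":{"travel":{"type":"array"},"dr":{"type":"array"},"claw":{"type":"array"},"newtons":{"type":"number"}},"required":["travel","dr","claw"]}

```bash
mkdir -p pics; cat > h.py <<'E'
import numpy as np, cv2
from scipy.spatial.transform import Rotation as R
from plant import r
def rot(a):
    a=np.array(a,float)
    if a.shape==(3,3): return a
    if a.size==4: return R.from_quat(a).as_matrix()
    return R.from_euler('xyz',a,degrees=True).as_matrix()
def cloud(c):
    v,u=np.mgrid[0:420,0:560]; z=c['range_z']
    p=np.stack([(u-c['cx'])/c['fx']*z,-(v-c['cy'])/c['fy']*z,-z],-1)
    return p@rot(c['attitude']).T+np.array(c['position'])
def save(c,n,box=None,s=1):
    im=c['pixels'][...,::-1]
    if box: im=im[box[1]:box[3],box[0]:box[2]]
    cv2.imwrite('pics/'+n,cv2.resize(im,None,fx=s,fy=s))
E
python3 - <<'E'
from h import *
print(r.get_state())
for n in ('scene','top'):
    c=r.capture(n); save(c,n+'1.png'); P=cloud(c); np.savez(n+'.npz',P=P,im=c['pixels'])
    print(n,c['position'],c['attitude'],c['fx'],c['cx'],c['cy'],[k for k in c])
    for o in ('lamp',):
        for q in r.regions_of(o,n):
            m=q['pixels']&(c['range_z']>0); p=P[m]; 
            t=p[p[:,2]>np.percentile(p[:,2],50)]
            w=cv2.minAreaRect(p[:,:2].astype(np.float32)*1000)
            print(o,q['conf'],q['extent'],m.sum(),w,np.percentile(p[:,2],[2,50,98]),c['pixels'][m].mean(0))
    for o in ('lamp','bay','end_block','contact'):
        for q in r.tip_of(o,n):
            u,v=np.round(q['at']).astype(int); print(o,q['conf'],q['at'],P[min(v,419),min(u,559)])
    for q in r.boxes_of('contact',n)+r.boxes_of('end_block',n): print(q)
E
```

```text
{'time_s': 0.0, 'joints': array([ 8.87582221e+01,  2.05919962e+01,  6.34198195e-01, -1.95429520e-02,
       -7.01360929e+01, -1.65088971e+01]), 'qd': array([-0.01889015,  0.04862784,  0.02643221, -0.12187537,  0.07877727,
       -0.01602283]), 'joint_torque': array([-1.27164363e-03, -5.82710016e+01,  2.93047893e+01,  6.99743852e+00,
        6.81135280e-03, -1.60322097e-04]), 'tcp_pos': array([0.20564873, 0.64239979, 0.2256214 ]), 'eef_rot': array([ 1.79904759e+02, -9.06869883e-03, -1.77573229e+01]), 'contact_force': array([0.27795586, 0.46998485, 0.0855706 ]), 'moment': array([-0.08001619,  0.04595835,  0.04582957]), 'gripper_force': 0.0, 'gripper_width': 0.08778678710949545}
scene [1.02447319 0.24835063 0.80182121] [ 3.77681335e+01 -8.23316744e-02  1.09106253e+02] 440.32227676051974 283.82811011733685 206.76408971858498 ['pixels', 'range_z', 'fx', 'fy', 'cx', 'cy', 'position', 'attitude']
lamp 0.8 [403.0, 267.2, 459.2, 319.7] 901 ((549.93359375, 388.68304443359375), (124.62889099121094, 48.74907684326172), 68.577392578125) [0.00205768 0.02472677 0.03002066] [116.16204218  26.5271920
[... 172 characters left out ...]
5555 0.02984723] [59.4760274  80.93321918 42.52226027]
lamp 0.55 [321.2, 237.2, 375.6, 274.0] 752 ((523.1185302734375, 216.36175537109375), (118.86640930175781, 42.242942810058594), 79.3653564453125) [0.00524623 0.02517758 0.03003347] [137.54255319 132.84973404 129.66755319]
lamp 0.8 [400.8, 220.7] [0.40843128 0.30633921 0.02472958]
lamp 0.78 [432.1, 290.4] [0.55638894 0.3915161  0.02826915]
lamp 0.66 [346.9, 257.7] [0.53708648 0.21794957 0.02302434]
bay 0.82 [155.9, 186.0] [ 0.48323609 -0.25814461  0.00758068]
end_block 0.63 [181.3, 187.9] [ 0.49079405 -0.18212982  0.03823658]Traceback (most recent call last):
  File "<stdin>", line 13, in <module>
ValueError: it knows: bay, end_block, lamp
```

```bash
python3 - <<'E'
from h import *
n='top'
c=r.capture(n); save(c,n+'1.png'); P=cloud(c); np.savez(n+'.npz',P=P,im=c['pixels'])
print(n,c['position'],c['attitude'],c['fx'],c['cx'],c['cy'])
for q in r.regions_of('lamp',n):
    m=q['pixels']&(c['range_z']>0); p=P[m]
    w=cv2.minAreaRect(p[:,:2].astype(np.float32)*1000)
    print(q['conf'],q['extent'],m.sum(),w,np.percentile(p[:,2],[2,50,98]),c['pixels'][m].mean(0))
for o in ('lamp','bay','end_block'):
    for q in r.tip_of(o,n):
        u,v=np.round(q['at']).astype(int); print(o,q['conf'],q['at'],P[min(v,419),min(u,559)])
E
```

```text
top [0.36598317 0.0605694  1.06716234] [ 8.07371092e+00  6.94185652e-03 -8.97683869e+01] 486.78257050140473 281.6507128604209 209.0855619924571
0.76 [182.2, 193.6, 237.0, 212.3] 576 ((528.6016235351562, 218.7953643798828), (120.01885986328125, 29.840484619140625), 80.01016235351562) [0.01894869 0.02680363 0.03239832] [203.08333333 200.87152778 196.07291667]
0.69 [376.0, 140.4, 469.0, 230.2] 3754 ((575.3983154296875, -246.4149169921875), (189.9517364501953, 205.73814392089844), 86.81631469726562) [0.00289344 0.01144048 0.05839385] [174.8476292  138.42594566  72.11987214]
0.56 [147.0, 237.8, 188.2, 292.7] 775 ((393.29949951171875, 311.453857421875), (124.9251480102539, 35.700382232666016), 32.65583419799805) [-0.00110199  0.0257546   0.03141419] [ 69.47612903 114.96516129  61.91483871]
lamp 0.95 [128.7, 190.0] [0.55424501 0.39313614 0.02583739]
lamp 0.83 [209.0, 201.4] [0.53102487 0.21897084 0.02409825]
bay 0.66 [417.7, 214.4] [ 0.50611916 -0.23705082  0.0111635 ]
end_block 0.93 [391.4, 211.6] [ 0.50399691 -0.16768201  0.05726808]
```

View pics/scene1.png

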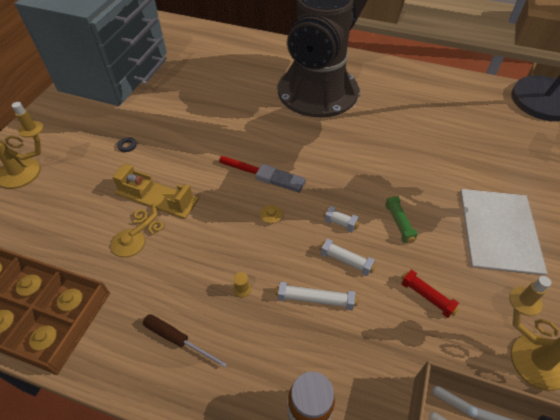

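View pics/top1.png

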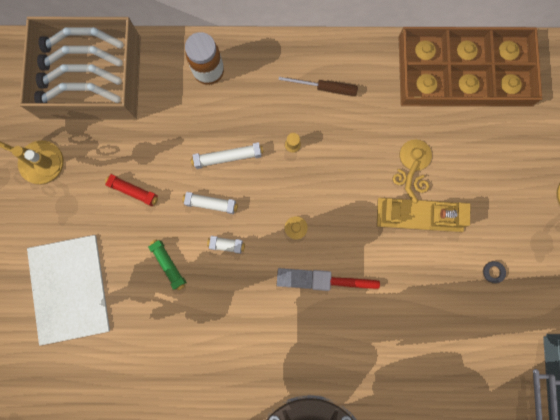

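Both pictures show three white lamps at scene (342,217), (347,257) and (317,296). The middle-length one is at top (210,203). The picture light is at top (424,215), with its spring at the right (449,213), which is world -y, and the end block at the left (391,212).

```bash
python3 - <<'E'
from h import *
for n,bl,bf in (('top',(182,192,238,214),(374,195,474,236)),('scene',(320,236,376,275),(112,165,198,218))):
    d=np.load(n+'.npz'); P=d['P']; im=d['im'].astype(int)
    bench=P[...,2][250:300,300:330] if n=='scene' else P[...,2][100:130,300:380]
    print(n,'bench',np.median(bench))
    def crop(b): return P[b[1]:b[3],b[0]:b[2]].reshape(-1,3),im[b[1]:b[3],b[0]:b[2]].reshape(-1,3)
    p,k=crop(bl); q=p[p[:,2]>.015]; print('lamp',cv2.minAreaRect(q[:,:2].astype(np.float32)*1000),q[:,:2].mean(0))
    s=np.linalg.svd(q[:,:2]-q[:,:2].mean(0))[2][0]; s*=np.sign(s[1]); t=(q[:,:2]-q[:,:2].mean(0))@s
    print(' axis',s,np.degrees(np.arctan2(-s[0],s[1])),t.min(),t.max())
    p,k=crop(bf); h=p[p[:,2]>.049]
    print('tops',np.percentile(h[:,2],[10,50,90]),np.histogram(p[:,2],np.arange(0,.07,.004))[0])
    for nm,g in (('block',h[h[:,1]>-.22]),('housing',h[h[:,1]<-.22])):
        print(nm,len(g),g.mean(0),cv2.minAreaRect(g[:,:2].astype(np.float32)*1000))
        print(g[:,:2].min(0),g[:,:2].max(0))
    if n=='top':
        cv2.imwrite('pics/fix.png',cv2.resize(im[140:240,370:480,::-1].astype(np.uint8),None,fx=7,fy=6,interpolation=cv2.INTER_CUBIC)[:600])
E
```

```text
top bench 0.0010308055388553727
lamp ((478.0232849121094, 152.1469268798828), (280.63348388671875, 70.72850036621094), 53.40707778930664) [0.52524842 0.21626748]
 axis [0.33147776 0.94346303] -19.358493858224648 -0.19968826662458722 0.06398719583173859
tops [0.05218075 0.05644056 0.05913463] [852 508 777 104  40  26 170 252  61  66 146  95  70 148 249  13   0]
block 155 [ 0.49592123 -0.14085355  0.15414413] ((435.7189025878906, -64.35511779785156), (40.12207794189453, 283.31439208984375), 37.231712341308594)
[ 0.36598317 -0.16908174] [0.53398807 0.0605694 ]
housing 313 [ 0.50021289 -0.31538363  0.05583756] ((500.87152099609375, -303.7975769042969), (55.42460250854492, 48.81719207763672), 88.40740203857422)
[ 0.47586919 -0.3318292 ] [ 0.5246742  -0.27625217]
scene bench 0.0008341544679197899
lamp ((756.0552978515625, 256.861328125), (524.9039916992188, 113.83280181884766), 10.419853210449219) [0.5368787  0.21647534]
 axis [0.96073364 0.2774723 ] -73.89059886107385 -0.04372883823759131 0.47729292937988455
tops [0.05117252 0.05582832 0.05813005] [1297  422  576  133  113   67  138  169   90  107  157   96   77  141
  144    0    0]
block 133 [ 0.57089129 -0.11842673  0.13936255] ((765.2938232421875, 27.476837158203125), (680.0413818359375, 37.15532302856445), 37.3104362487793)
[ 0.4870379  -0.17338281] [1.02447319 0.24835063]
housing 221 [ 0.50438498 -0.31745898  0.05505235] ((500.2366027832031, -312.577880859375), (44.38107681274414, 61.21965789794922), 25.179149627685547)
[ 0.47896872 -0.33676585] [ 0.52692301 -0.27868296]
```

View pics/fix.png

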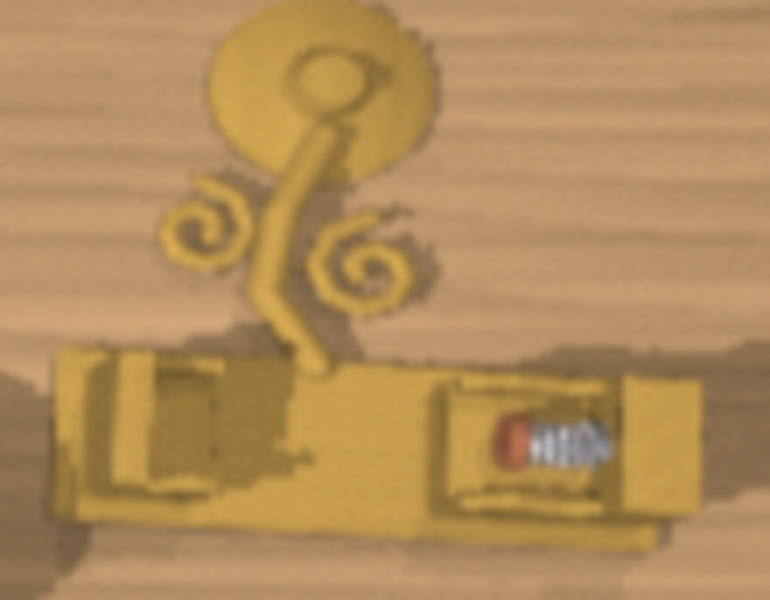

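The crop shows the end block's top with its inner edge at crop x=155. The housing's inner edge is at x=620 and the copper disc at x=495. So the bay's +y axis runs along world +y, turned a few degrees.

```bash
python3 - <<'E'
from h import *
for n,bl,bf in (('top',(182,190,239,215),(374,195,474,236)),('scene',(318,234,378,277),(112,160,200,218))):
    d=np.load(n+'.npz'); P=d['P']
    def crop(b):
        p=P[b[1]:b[3],b[0]:b[2]].reshape(-1,3); return p[(p[:,2]<.065)]
    q=crop(bl); q=q[q[:,2]>.015]; w=cv2.minAreaRect(q[:,:2].astype(np.float32)*1000)
    e=np.linalg.svd(q[:,:2]-q[:,:2].mean(0))[2][0]; e*=np.sign(e[1]); t=(q[:,:2]-q[:,:2].mean(0))@e
    print(n,'lamp',w,q[:,:2].mean(0),'yaw',np.degrees(np.arctan2(-e[0],e[1])),t.min(),t.max())
    p=crop(bf); h=p[p[:,2]>.052]
    c={}
    for nm,g in (('block',h[h[:,1]>-.22]),('housing',h[h[:,1]<-.24])):
        print(nm,len(g),np.median(g,0),np.percentile(g[:,:2],[3,97],axis=0).round(4).tolist()); c[nm]=np.percentile(g[:,:2],[3,97],axis=0).mean(0)
    v=c['block']-c['housing']; print('yaw',np.degrees(np.arctan2(-v[0],v[1])))
    # long plate edges
    g=p[(p[:,2]>.006)]; print('plate',cv2.minAreaRect(g[:,:2].astype(np.float32)*1000))
    m=p[(p[:,2]>.036)&(p[:,2]<.046)]
c=np.load('top.npz')
o=np.array([0.36598317,0.0605694,1.06716234]);A=rot([8.07371092,6.94185652e-03,-89.7683869])
for u,v in ((392.1,209.9),(458.6,213.7),(440.5,213)):
    dd=A@np.array([(u-281.65)/486.78,-(v-209.09)/486.78,-1]); 
    zz=.0575 if u!=440.5 else .05
    print(u,o+dd*(zz-o[2])/dd[2])
E
```

```text
top lamp ((527.6521606445312, 219.02728271484375), (120.572265625, 28.552169799804688), 79.59068298339844) [0.5267163  0.21770248] yaw -9.8604519157462 -0.05877422855314648 0.061685131617364435
block 134 [ 0.51035863 -0.16244703  0.05646609] [[0.4875, -0.1682], [0.5317, -0.157]]
housing 276 [ 0.50049656 -0.3188916   0.05667092] [[0.4774, -0.3309], [0.5219, -0.2822]]
yaw -3.9646520115286785
plate ((505.54931640625, -248.5093994140625), (85.60687255859375, 203.6123046875), 0.2266855537891388)
scene lamp ((528.3255615234375, 215.4398956298828), (119.98686981201172, 30.06188201904297), 80.37785339355469) [0.53256573 0.21610454] yaw -9.747846552861553 -0.06138176130489254 0.05862880143827857
block 102 [ 0.51264969 -0.16503249  0.05593183] [[0.4894, -0.1723], [0.5332, -0.1599]]
housing 193 [ 0.50328319 -0.32189556  0.05613104] [[0.4794, -0.3343], [0.5254, -0.3102]]
yaw -3.2653627112527293
plate ((531.6165771484375, -247.2774658203125), (191.49020385742188, 114.33705139160156), 87.12371826171875)
392.1 [ 0.50842283 -0.17005837  0.0575    ]
458.6 [ 0.50095448 -0.3089498   0.0575    ]
440.5 [ 0.50329213 -0.27361174  0.05      ]
```

```bash
cat > g.py <<'E'
# usage: g.py x y z roll pitch yaw [more targets]; all from the stored commanded pose; stores the last
import sys,json,os
from h import *
a=np.array(sys.argv[1:],float).reshape(-1,6)
f='cmd.json'
c=json.load(open(f)) if os.path.exists(f) else [0.206,0.643,0.227,180,0,-17.75]
A=R.from_euler('xyz',c[3:],degrees=True)
for t in a:
    B=R.from_euler('xyz',t[3:],degrees=True)
    tr=A.inv().apply(t[:3]-np.array(c[:3]))/.5
    print('travel',tr.round(4).tolist(),'dr',((A.inv()*B).as_rotvec(degrees=True)/360).round(4).tolist())
json.dump(list(a[-1]),open(f,'w'))
E
python3 g.py .528 .217 .12 180 0 -100
```

```text
travel [0.8731, 0.6151, 0.214] dr [0.0, -0.0, 0.2285]
```

Call:
jog_arm:
  travel:
    - [0.8731,0.6151,0.214]
    - [0.8731,0.6151,0.214]
    - [0.8731,0.6151,0.214]
    - [0.8731,0.6151,0.214]
    - [0.8731,0.6151,0.214]
    - [0.8731,0.6151,0.214]
    - [0.8731,0.6151,0.214]
    - [0.8731,0.6151,0.214]
    - [0.8731,0.6151,0.214]
    - [0.8731,0.6151,0.214]
  dr:
    - [0,0,0.2285]
    - [0,0,0.2285]
    - [0,0,0.2285]
    - [0,0,0.2285]
    - [0,0,0.2285]
    - [0,0,0.2285]
    - [0,0,0.2285]
    - [0,0,0.2285]
    - [0,0,0.2285]
    - [0,0,0.2285]
  claw: [1,1,1,1,1,1,1,1,1,1]
  newtons: 20

```text
time_s: 1.75
tcp_pos: [0.5287, 0.2141, 0.1187]
eef_rot: [179.9, -0.1, -100.2]
contact_force: [-0.9, 0.1, 0.4]
gripper_width: 0.0874
gripper_force: 0.0
```

```bash
python3 -c "
from plant import r
s=r.get_state();print(s['tcp_pos'],s['qd'].round(2),s['joints'].round(1))"; python3 g.py .528 .217 .005 180 0 -100
```

```text
[0.52874985 0.2140789  0.11866452] [ 3.01 -1.08  0.22 -0.04 -0.21 -2.02] [ 41.7  16.2 -20.9   0.  -53.  -51.9]
travel [0.0, -0.0, 0.23] dr [0.0, 0.0, 0.0]
```

Call:
jog_arm:
  travel:
    - [0,0,0.1]
    - [0,0,0.2]
    - [0,0,0.23]
    - [0,0,0.23]
    - [0,0,0.23]
    - [0,0,0.23]
    - [0,0,0.23]
    - [0,0,0.23]
    - [0,0,0.23]
    - [0,0,0.23]
  dr:
    - [0,0,0]
    - [0,0,0]
    - [0,0,0]
    - [0,0,0]
    - [0,0,0]
    - [0,0,0]
    - [0,0,0]
    - [0,0,0]
    - [0,0,0]
    - [0,0,0]
  claw: [1,1,1,1,1,0,0,0,0,0]
  newtons: 20

```text
time_s: 3.0
tcp_pos: [0.5278, 0.2168, 0.0045]
eef_rot: [180.0, -0.0, -100.0]
contact_force: [-0.1, 0.3, 0.7]
gripper_width: 0.0429
gripper_force: 0.0
```

Call:
jog_arm:
  travel:
    - [0,0,0]
    - [0,0,0]
    - [0,0,0]
    - [0,0,0]
    - [0,0,-0.1]
    - [0,0,-0.2]
    - [0,0,-0.29]
    - [0,0,-0.29]
    - [0,0,-0.29]
    - [0,0,-0.29]
  dr:
    - [0,0,0]
    - [0,0,0]
    - [0,0,0]
    - [0,0,0]
    - [0,0,0]
    - [0,0,0]
    - [0,0,0]
    - [0,0,0]
    - [0,0,0]
    - [0,0,0]
  claw: [0,0,0,0,0,0,0,0,0,0]
  newtons: 25

```text
time_s: 4.25
tcp_pos: [0.527, 0.2163, 0.1481]
eef_rot: [179.9, -0.1, -100.0]
contact_force: [-0.4, 0.6, -0.9]
gripper_width: 0.0253
gripper_force: 25.0
```

```bash
cat > lampfind.py <<'E'
from h import *
import sys
s=r.get_state(); T=R.from_euler('xyz',s['eef_rot'],degrees=True); print(s['tcp_pos'],s['eef_rot'],s['gripper_width'],s['gripper_force'],s['contact_force'].round(1))
for n in ('scene','top'):
    c=r.capture(n); P=cloud(c); p=P.reshape(-1,3); im=c['pixels'].reshape(-1,3).astype(int)
    q=T.inv().apply(p-s['tcp_pos'])
    ok=(c['range_z'].ravel()>0)&(np.abs(q[:,0])<.075)&(np.abs(q[:,1])<.02)&(q[:,2]<.02)&(q[:,2]>-.04)&(np.abs(q[:,0])>.016)
    q=q[ok]; print(n,len(q))
    if len(q)<30: continue
    print(' x range',np.percentile(q[:,0],[1,99]).round(4),'per side med')
    for sd in (q[q[:,0]<0],q[q[:,0]>0]):
        if len(sd)>5: print('  ',len(sd),sd.mean(0).round(4),np.percentile(sd[:,1],[3,97]).round(4),np.percentile(sd[:,2],[3,50]).round(4))
    save(c,n+sys.argv[1]+'.png')
E
python3 g.py .528 .217 .150 180 0 -100; python3 lampfind.py a
python3 - <<'E'
from h import *
for a in (0,10,20,22):
    print(a,(R.from_euler('z',-3.6,degrees=True)*R.from_euler('x',a,degrees=True)*R.from_euler('xyz',[180,0,-90],degrees=True)).as_euler('xyz',degrees=True).round(2))
E
```

```text
travel [0.0, 0.0, -0.29] dr [0.0, 0.0, 0.0]
[0.52699523 0.21628937 0.14805458] [ 1.79891546e+02 -1.07887190e-01 -1.00021643e+02] 0.02525305659424332 24.999684691429138 [-0.4  0.6 -0.9]
scene 306
 x range [-0.0588  0.053 ] per side med
   302 [-0.0438 -0.0067 -0.0169] [-0.0156  0.0103] [-0.0252 -0.0192]
top 289
 x range [0.0201 0.0581] per side med
   289 [ 0.0404  0.0006 -0.0209] [-0.0125  0.0134] [-0.0265 -0.0225]
0 [180.    0.  -93.6]
10 [180.   10.  -93.6]
20 [180.   20.  -93.6]
22 [180.   22.  -93.6]
```

```bash
python3 - <<'E'
from h import *
b=np.array([.507,-.2305]); Rz=rot([0,0,-3.6])[:2,:2]
for n in ('top','scene'):
    P=np.load(n+'.npz')['P'].reshape(-1,3); P=P[P[:,2]<.1]
    q=(P[:,:2]-b)@Rz
    print(n)
    for y0 in (-24,-12,0,12):
        print(y0,[ (lambda m: round(1000*P[m,2].max()) if m.any() else None)((q[:,0]*1000>=x0)&(q[:,0]*1000<x0+10)&(q[:,1]*1000>=y0)&(q[:,1]*1000<y0+12)) for x0 in range(-70,80,10)])
E
cat > plan.py <<'E'
# plan.py  [ylow zlow tilt]...  -> targets (mm, deg) in bay frame of the lamp's low end
import sys,subprocess
from h import *
bay=np.array([.507,-.2305,.042]); Z=R.from_euler('z',-3.6,degrees=True)
off=.0095; args=[]
for y,z,a in np.array(sys.argv[1:],float).reshape(-1,3):
    T=Z*R.from_euler('x',a,degrees=True)
    L=bay+Z.apply([0,y/1e3,z/1e3])+T.apply([0,.06,0])
    t=L+T.apply([0,0,-off])
    args+=list(t.round(4))+[180,a,-93.6]; print(t.round(4),a)
subprocess.run(['python3','g.py']+[str(x) for x in args])
E
python3 plan.py -40 80 22
```

```text
top
-24 [5, 5, 6, 11, 12, 12, 12, 12, 13, 12, 7, 12, 15, 14, 13]
-12 [4, 5, 4, 12, 12, 12, 13, 12, 13, 15, 15, 14, 16, 13, 17]
0 [3, 6, 3, 13, 11, 14, 14, 13, 10, 18, 20, 18, 17, 16, 14]
12 [6, 5, 4, 11, 12, 13, 12, 12, 13, 13, 16, 21, 24, 21, 23]
scene
-24 [3, 3, 4, 9, 11, 10, 10, 12, 11, 11, 12, 9, 13, 12, 14]
-12 [3, 3, 3, 7, 10, 11, 12, 10, 11, 15, 14, 3, 15, 13, 13]
0 [2, 3, 3, 7, 10, 11, 11, 11, 11, 14, 16, 19, 18, 19, 21]
12 [2, 4, -1, 8, 11, 11, 11, 10, 10, 11, 9, 18, 20, 20, 22]
travel [0.8505, -0.1097, 0.0286] dr [-0.0034, -0.061, -0.0176]
[ 0.5082 -0.2113  0.1357] 22.0
```

Call:
jog_arm:
  travel:
    - [0.8505,-0.1097,0.0286]
    - [0.8505,-0.1097,0.0286]
    - [0.8505,-0.1097,0.0286]
    - [0.8505,-0.1097,0.0286]
    - [0.8505,-0.1097,0.0286]
    - [0.8505,-0.1097,0.0286]
    - [0.8505,-0.1097,0.0286]
    - [0.8505,-0.1097,0.0286]
    - [0.8505,-0.1097,0.0286]
    - [0.8505,-0.1097,0.0286]
  dr:
    - [-0.0034,-0.061,-0.0176]
    - [-0.0034,-0.061,-0.0176]
    - [-0.0034,-0.061,-0.0176]
    - [-0.0034,-0.061,-0.0176]
    - [-0.0034,-0.061,-0.0176]
    - [-0.0034,-0.061,-0.0176]
    - [-0.0034,-0.061,-0.0176]
    - [-0.0034,-0.061,-0.0176]
    - [-0.0034,-0.061,-0.0176]
    - [-0.0034,-0.061,-0.0176]
  claw: [0,0,0,0,0,0,0,0,0,0]
  newtons: 35

```text
time_s: 5.6
tcp_pos: [0.5076, -0.2111, 0.1345]
eef_rot: [179.9, 22.0, -93.7]
contact_force: [-0.3, 1.3, -1.3]
gripper_width: 0.0252
gripper_force: 35.0
```

```bash
python3 - <<'E'
from h import *
s=r.get_state(); print(s['tcp_pos'],s['eef_rot'],s['gripper_width'],s['contact_force'].round(1),s['joints'].round(1),s['qd'].round(1))
c=r.capture('scene'); save(c,'s2.png',(90,90,290,240),4)
E
python3 plan.py -41 1 22
```

```text
[ 0.50758016 -0.21108749  0.13449354] [179.92292754  22.01937951 -93.65732646] 0.025218225648125273 [-0.3  1.3 -1.3] [-18.4  20.1  -7.2 -22.7 -70.1  24. ] [ 1.2 -0.8 -0.2  0.   0.  -0.1]
travel [0.0611, 0.0001, 0.1457] dr [0.0, 0.0, 0.0]
[ 0.5081 -0.2123  0.0567] 22.0
```

View pics/s2.png

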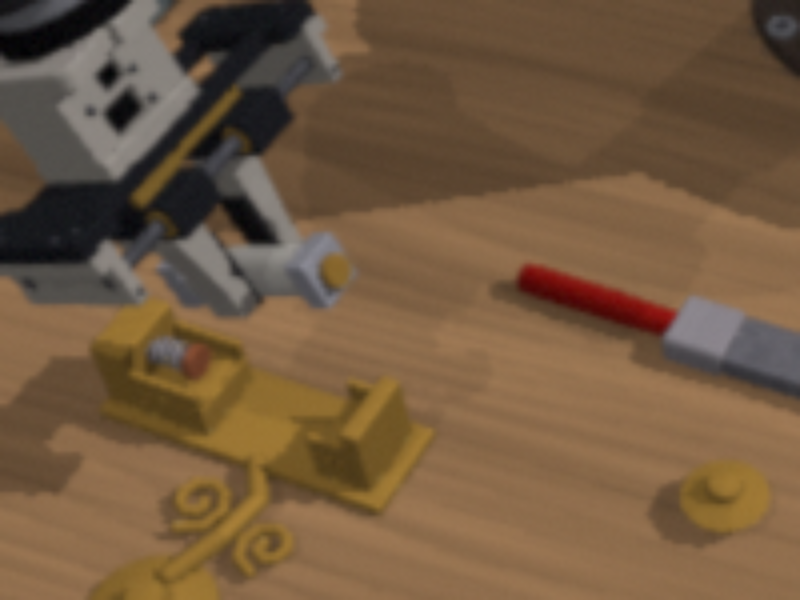

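The lamp slopes as wanted: its raised +y cap is at crop (335,272), above the fixture, with the disc at crop (195,360). Lowering it now.

Call:
jog_arm:
  travel:
    - [0.015,0,0.036]
    - [0.03,0,0.073]
    - [0.045,0,0.109]
    - [0.0611,0.0001,0.1457]
    - [0.0611,0.0001,0.1457]
    - [0.0611,0.0001,0.1457]
    - [0.0611,0.0001,0.1457]
    - [0.0611,0.0001,0.1457]
    - [0.0611,0.0001,0.1457]
    - [0.0611,0.0001,0.1457]
  dr:
    - [0,0,0]
    - [0,0,0]
    - [0,0,0]
    - [0,0,0]
    - [0,0,0]
    - [0,0,0]
    - [0,0,0]
    - [0,0,0]
    - [0,0,0]
    - [0,0,0]
  claw: [0,0,0,0,0,0,0,0,0,0]
  newtons: 35

```text
time_s: 6.9
tcp_pos: [0.5079, -0.2126, 0.0565]
eef_rot: [-180.0, 22.0, -93.6]
contact_force: [0.2, 0.7, -1.1]
gripper_width: 0.0248
gripper_force: 35.0
```

```bash
python3 - <<'E'
from h import *
s=r.get_state(); print(s['tcp_pos'],s['eef_rot'],s['contact_force'].round(1))
a=r.capture('scene')['pixels'][140:240,100:240]; b=r.capture('top')['pixels'][170:270,350:490]
cv2.imwrite('pics/s3.png',cv2.resize(np.hstack([a,b])[...,::-1],(800,286)))
E
python3 plan.py -53 1 22 -60 1 22 -65 1 21
```

```text
[ 0.50787282 -0.21258575  0.05650094] [-179.96836287   21.97324686  -93.58673243] [ 0.2  0.7 -1.1]
travel [0.0223, -0.0001, -0.009] dr [0.0, 0.0, 0.0]
travel [0.0353, 0.0, -0.0143] dr [0.0, 0.0, 0.0]
travel [0.045, 0.0, -0.0158] dr [0.0, 0.0028, -0.0]
[ 0.5074 -0.2243  0.0567] 22.0
[ 0.5069 -0.2313  0.0567] 22.0
[ 0.5066 -0.2361  0.0556] 21.0
```

View pics/s3.png

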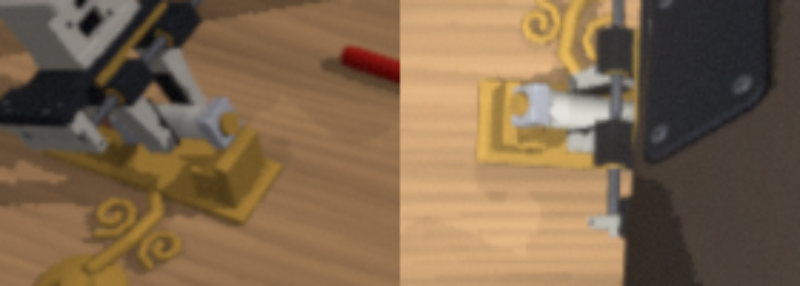

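The lamp sits in line with the bay, with its raised end over the end block (top crop about (525,105)) and no contact force. Pushing in now.

Call:
jog_arm:
  travel:
    - [0.0075,0,-0.003]
    - [0.015,0,-0.006]
    - [0.0223,0,-0.009]
    - [0.029,0,-0.0117]
    - [0.0353,0,-0.0143]
    - [0.04,0,-0.015]
    - [0.045,0,-0.0158]
    - [0.045,0,-0.0158]
    - [0.045,0,-0.0158]
    - [0.045,0,-0.0158]
  dr:
    - [0,0,0]
    - [0,0,0]
    - [0,0,0]
    - [0,0,0]
    - [0,0,0]
    - [0,0.0014,0]
    - [0,0.0028,0]
    - [0,0.0028,0]
    - [0,0.0028,0]
    - [0,0.0028,0]
  claw: [0,0,0,0,0,0,0,0,0,0]
  newtons: 35

```text
time_s: 8.25
tcp_pos: [0.5063, -0.2361, 0.0552]
eef_rot: [-180.0, 21.0, -93.6]
contact_force: [0.8, 4.3, 0.2]
gripper_width: 0.0248
gripper_force: 35.0
```

```bash
cp cmd.json push.json; python3 lampfind.py b; python3 plan.py -65.5 1 17 -65.5 1 14 -65.5 1 10.5 -65.5 1 7 -65.5 1 3.5 -65.5 1 0
```

```text
[ 0.5062552  -0.236132    0.05518376] [-179.99927036   20.98469322  -93.59111059] 0.024819338024017427 34.99989330768585 [0.8 4.3 0.2]
scene 358
 x range [-0.0605  0.0734] per side med
   275 [-0.0441 -0.006  -0.0156] [-0.0159  0.0104] [-0.0249 -0.0173]
   83 [ 0.0519 -0.0129 -0.0062] [-0.0186 -0.0054] [-0.0277 -0.0068]
top 359
 x range [-0.0635  0.0452] per side med
   321 [-0.0447  0.0011 -0.0178] [-0.0125  0.0135] [-0.0255 -0.0201]
   38 [ 0.0321 -0.0089 -0.0131] [-0.0198  0.0015] [-0.0243 -0.0199]
travel [0.0024, -0.0002, 0.0079] dr [0.0, 0.0111, 0.0]
travel [0.0041, -0.0001, 0.0141] dr [0.0, 0.0194, -0.0]
travel [0.0064, -0.0001, 0.0211] dr [-0.0, 0.0292, -0.0]
travel [0.009, -0.0001, 0.028] dr [-0.0, 0.0389, 0.0]
travel [0.0121, -0.0001, 0.0348] dr [0.0, 0.0486, 0.0]
travel [0.0156, -0.0002, 0.0413] dr [-0.0, 0.0583, 0.0]
[ 0.5067 -0.2358  0.0515] 17.0
[ 0.5067 -0.2355  0.0483] 14.0
[ 0.5067 -0.2353  0.0446] 10.5
[ 0.5067 -0.2353  0.0409] 7.0
[ 0.5067 -0.2355  0.0372] 3.5
[ 0.5067 -0.236   0.0335] 0.0
```

Call:
jog_arm:
  travel:
    - [0.0024,-0.0002,0.0079]
    - [0.0041,-0.0001,0.0141]
    - [0.0064,-0.0001,0.0211]
    - [0.009,-0.0001,0.028]
    - [0.0121,-0.0001,0.0348]
    - [0.0156,-0.0002,0.0413]
    - [0.0156,-0.0002,0.0413]
    - [0.0156,-0.0002,0.0413]
    - [0.0156,-0.0002,0.0413]
    - [0.0156,-0.0002,0.0413]
  dr:
    - [0,0.0111,0]
    - [0,0.0194,0]
    - [0,0.0292,0]
    - [0,0.0389,0]
    - [0,0.0486,0]
    - [0,0.0583,0]
    - [0,0.0583,0]
    - [0,0.0583,0]
    - [0,0.0583,0]
    - [0,0.0583,0]
  claw: [0,0,0,0,0,0,0,0,0,0]
  newtons: 35

```text
time_s: 9.6
tcp_pos: [0.5063, -0.2365, 0.033]
eef_rot: [180.0, -0.0, -93.6]
contact_force: [-0.7, 4.7, -1.8]
gripper_width: 0.0248
gripper_force: 35.0
```

```bash
python3 lampfind.py c; python3 -c "
import cv2,numpy as np
a=cv2.imread('pics/scenec.png')[140:240,100:240];b=cv2.imread('pics/topc.png')[170:270,350:490]
cv2.imwrite('pics/s4.png',cv2.resize(np.hstack([a,b]),(800,286)))"; python3 plan.py -61 0 0
```

```text
[ 0.50628211 -0.23649797  0.03300679] [ 1.79998010e+02 -2.89649237e-03 -9.36409854e+01] 0.024846672789678222 35.000338554382324 [-0.7  4.7 -1.8]
scene 345
 x range [-0.0748  0.0319] per side med
   339 [-0.0485 -0.004  -0.0182] [-0.0169  0.0175] [-0.0259 -0.0212]
   6 [ 0.0323 -0.0164  0.0152] [-0.0195 -0.0138] [0.0129 0.0151]
top 0
travel [-0.009, 0.0002, 0.002] dr [0.0, 0.0, 0.0]
[ 0.5069 -0.2315  0.0325] 0.0[ WARN:0@0.021] global loadsave.cpp:275 findDecoder imread_('pics/topc.png'): can't open/read file: check file path/integrity
Traceback (most recent call last):
TypeError: 'NoneType' object is not subscriptable
```

Call:
jog_arm:
  travel:
    - [-0.003,0,0.0005]
    - [-0.006,0,0.001]
    - [-0.009,0.0002,0.002]
    - [-0.009,0.0002,0.002]
    - [-0.009,0.0002,0.002]
    - [-0.009,0.0002,0.002]
    - [-0.009,0.0002,0.002]
    - [-0.009,0.0002,0.002]
    - [-0.009,0.0002,0.002]
    - [-0.009,0.0002,0.002]
  dr:
    - [0,0,0]
    - [0,0,0]
    - [0,0,0]
    - [0,0,0]
    - [0,0,0]
    - [0,0,0]
    - [0,0,0]
    - [0,0,0]
    - [0,0,0]
    - [0,0,0]
  claw: [0,0,0,0,0,0,0,0,0,0]
  newtons: 35

```text
time_s: 10.95
tcp_pos: [0.5069, -0.2318, 0.0324]
eef_rot: [-180.0, -0.0, -93.6]
contact_force: [-3.0, 3.2, 5.7]
gripper_width: 0.0257
gripper_force: 35.0
```

```bash
python3 - <<'E'
from h import *
c=r.capture('scene'); save(c,'s4.png',(100,140,240,240),5)
s=r.get_state(); print(s['contact_force'].round(1))
E
```

```text
[-2.8  2.3  4.7]
```

View pics/s4.png

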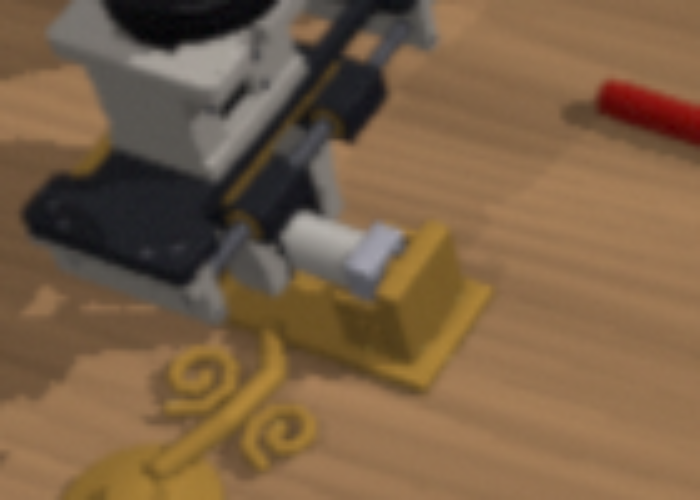

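The lamp is level with its raised end now inside the block (collar at crop (375,260)), and the saddle floor is carrying it. Releasing and retreating.

Call:
jog_arm:
  travel:
    - [0,0,0]
    - [0,0,0]
    - [0,0,0]
    - [0,0,0]
    - [0,0,0]
    - [0,0,-0.05]
    - [0,0,-0.1]
    - [0,0,-0.2]
    - [0,0,-0.3]
    - [0,0,-0.3]
  dr:
    - [0,0,0]
    - [0,0,0]
    - [0,0,0]
    - [0,0,0]
    - [0,0,0]
    - [0,0,0]
    - [0,0,0]
    - [0,0,0]
    - [0,0,0]
    - [0,0,0]
  claw: [0.6,0.6,0.6,0.6,0.6,0.6,0.6,0.6,0.6,0.6]

```text
time_s: 12.25
tcp_pos: [0.5091, -0.2322, 0.1867]
eef_rot: [-179.5, -0.1, -93.6]
contact_force: [1.4, -0.2, -1.3]
gripper_width: 0.0524
gripper_force: 0.0
```

Call:
jog_arm:
  travel:
    - [-0.1,0,-0.05]
    - [-0.2,0,-0.05]
    - [-0.3,0,-0.05]
    - [-0.4,0,-0.05]
    - [-0.4,0,-0.05]
    - [-0.4,0,-0.05]
    - [-0.4,0,-0.05]
    - [-0.4,0,-0.05]
    - [-0.4,0,-0.05]
    - [-0.4,0,-0.05]
  dr:
    - [0,0,0]
    - [0,0,0]
    - [0,0,0]
    - [0,0,0]
    - [0,0,0]
    - [0,0,0]
    - [0,0,0]
    - [0,0,0]
    - [0,0,0]
    - [0,0,0]
  claw: [0.6,0.6,0.6,0.6,0.6,0.6,0.6,0.6,0.6,0.6]

```text
time_s: 13.5
tcp_pos: [0.5191, -0.0324, 0.2071]
eef_rot: [-180.0, -0.0, -93.6]
contact_force: [-0.2, -0.4, -0.1]
gripper_width: 0.0525
gripper_force: 0.0
```

```bash
python3 - <<'E'
from h import *
b=np.array([.507,-.2305]); Rz=rot([0,0,-3.6])[:2,:2]; I=[]
for n,o in (('scene',(100,140)),('top',(350,160))):
    c=r.capture(n); P=cloud(c); im=c['pixels']; I.append(im[o[1]:o[1]+100,o[0]:o[0]+140])
    q=(P[...,:2]-b)@Rz; px=im.astype(int); sat=px.max(-1)-px.min(-1)
    m=(np.abs(q[...,0])<.022)&(np.abs(q[...,1])<.075)&(P[...,2]>.03)&(P[...,2]<.07)&(sat<45)&(px.min(-1)>90)
    print(n,m.sum(),np.percentile(q[m],[2,50,98],axis=0).round(4).tolist(),np.percentile(P[m][:,2],[50,98]))
    u=q[m]; print([ (round(float(np.median(u[k,0])),4),round(float(np.percentile(P[m][k,2],90)),4)) for k in (u[:,1]<-.03,abs(u[:,1])<.02,u[:,1]>.03)])
cv2.imwrite('pics/s5.png',cv2.resize(np.hstack(I)[...,::-1],(800,286)))
E
```

```text
scene 496 [[-0.0109, -0.0551], [0.0061, -0.0014], [0.0147, 0.0516]] [0.05417061 0.05829626]
[(0.0049, 0.0574), (0.0072, 0.0558), (0.0035, 0.0574)]
top 690 [[-0.0127, -0.069], [-0.0009, -0.0001], [0.0137, 0.0551]] [0.05407517 0.0591048 ]
[(-0.0002, 0.0579), (-0.0012, 0.0572), (-0.0008, 0.0586)]
```

View pics/s5.png

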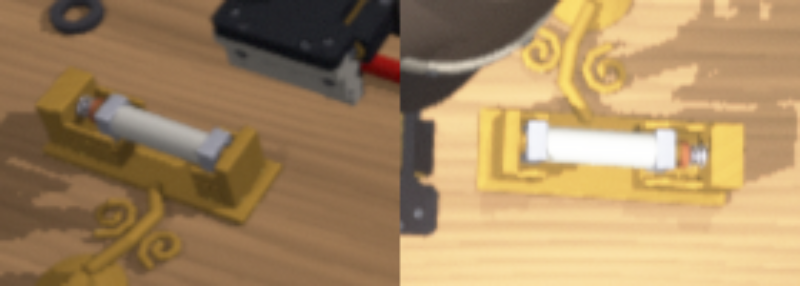

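The lamp lies level between the block (top crop x≈525) and the contact (685), flush and centred. Collar tops measure about 57 mm, the 56 mm expected plus camera bias.

```bash
python3 -c "
from plant import r
print(r.close_job())"
```

```text
the job is handed in; nothing more can be done
None
```

The 120 mm lamp lies level in the picture light's bay, held by the spring against the end block, with the gripper clear; I handed the job in at about 13.5 s, and no verdict came back.

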